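Screw an objective into its setting block by the drop of the thread

TASK

Screw the big objective that stands on the table, threaded end down, into the upward port of the setting block. To keep from cross-threading, set it in the mouth, press lightly and turn it backward (counterclockwise from above) until you feel it drop the deep step into the thread start, then turn it forward (clockwise) until it is fully home, and let go; never force the thread, and leave the petri dish, the small objective and the canister where they are.

Things in the scene. Friction and masses are not known exactly. Their poses are not given: they have to be found in the camera images.
- objective: the big objective, loose, 73 mm tall, about 0.16 kg, standing upright, threaded end down. Origin: centre of its lower end, z up its axis. From below: steel guide pilot, diameter 23.6 mm with tapered tip; lugs; neck to 17.4 mm; knurled dark collar, diameter 36 mm, 17.4 to 21.6 mm; plain round metal barrel, diameter 28 mm, 21.6 to 58 mm up; tapered nose
- barrel (a point): on the objective's axis 44 mm above its lower end, in the barrel: a good height to grasp, clear of the collar (28 mm wide from any side)
- lugs (a point): on the objective's axis, level with the undersides of its four thread lugs, 6 mm above its lower end. The lugs stand 90 degrees apart (+x, +y, -x, -y), each 16 degrees wide, 3 mm tall, reaching out to radius 16 mm
- block: the setting block, fixed: a plate 84 x 84 x 10 mm carrying a round grey housing, diameter 54 mm, top 46 mm above the table, with a bore of diameter 34 mm open upward. Origin: centre of its underside, z up the bore's axis. In the bore a steel sleeve, inner diameter 26 mm, has a coarse right-hand four-start thread; how the sleeve is turned round its axis differs every time and is not told
- port (a point): centre of the port's mouth, level with the housing's top, 46 mm above the block's underside. Seen from above, each 90 degrees of the sleeve has, counterclockwise: a narrow stop (8 degrees, level with the housing's top), a flat crest (56 degrees), an open thread start (26 degrees). Radial clearance about 1 mm
- crest (a point): on the port's axis, level with the flat crest, 2.5 mm below the mouth. Lugs rest 2.5 mm above it on the stops, on it, or 6 mm below it dropped into the thread starts. Forward on it they jam against a stop; backward (85 degrees at most) they leave a stop, pass the crest and drop; then 10 degrees of play before a stop. If they bind backward undropped, they lean on a stop: ease forward 5 to 8 degrees
- home (a point): on the port's axis, where the objective's lower end is when home: 29 mm above the block's underside (40 mm with the lugs on the stops, 37.5 on the crest, 31.5 after the drop). After the drop, forward turning runs the lugs under the crest, level for 16 degrees, then sinking 3.6 mm per rad, to a stop 56 to 66 degrees from the drop: home, the collar 0.4 mm above the housing
- sleeve (a joint): wind-up of the steel sleeve in its spring mounting, rad, 0 when no torque acts, positive counterclockwise from above (dragged backward), negative clockwise; 2.5 N m per rad, so 0.2 is 0.5 N m, the most the thread may be given. It does not tell how the thread starts lie
- petri_dish: bystander: shallow clear dish with lid, diameter 60 mm, 15 mm tall, loose; origin: centre of its underside
- small_objective: bystander: smaller egg-shaped objective without a collar, diameter 30 mm, 44 mm tall, loose; origin: centre of its underside
- canister: bystander: clear canister with a dark screw lid, diameter 45 mm, 64 mm tall, loose; origin: centre of its underside
Mind the look-alikes: they are no part of the job. What is shaped like the objective but green, pink or purple is not meant.

How it is judged:
At the end, for the whole second after the job is handed in: the objective is screwed home in the setting block: its origin 27 to 30 mm above the block's underside (home is 29 mm) and within 3 mm of the port's axis, upright within 0.07 rad, at rest (z of objective in the frame of block between 0.027 and 0.03 m and horizontal distance between objective and port below 0.003 m and angle between objective's own z axis and vertical below 0.07 rad and linear speed of objective below 0.01 m/s); the robot touches nothing.
It fails at once if the thread is forced: the sleeve is wound more than 0.2 rad (0.5 N m) either way (value of joint sleeve above 0.2 rad or value of joint sleeve below -0.2 rad).
It fails at once if the objective is pressed or knocked on the setting block with more than 60 N (contact force between objective and block above 60 N).
It fails at once if the petri dish, the small objective or the canister is moved more than 20 mm (distance of any of petri_dish, small_objective, canister from where it was at the start of the episode above 0.02 m).
It also fails if it takes over 72 s, if anything falls off the work surface, if the arm or the gripper's body presses on something with over 40 N, if the wrist force passes 120 N, or if a joint passes its speed limit or range.

ROBOT

A 6-joint arm with a two-finger parallel gripper is mounted at the origin on a cart in front of the work surface, level with it; the furniture and walls round the work are solid. World frame = base frame: x ahead of the robot, y to its left, z up, the work surface at z = 0. Lengths are in m, angles in rad, forces in N, time in s.
With the tool pointing down it reaches from about 0.35 to 0.95 m from the base axis. Payload 17.4 kg.
Tool frame: the origin (TCP) lies midway between the tips of the shut fingers; the grasp point (between the pads) lies 19 mm behind it; z points along the fingers, y is the line along which they close (so a half turn about z gives the same grasp; the last joint's range is limited). The gripper opens to 93 mm and grips with 3 to 60 N. Pads are 15 mm wide; open, the fingers measure 128 mm over their backs; the gripper's body (75 mm by 188 mm) begins 65 mm behind the grasp point.
Start: joints at [-1.178, 0.116, 1.442, -0, 1.584, -0.038], TCP at [0.282, -0.613, 0.219] pointing down, gripper open.
Joint ranges: [-2.83, 2.83], [-0.83, 2.19], [0.07, 2.5], [-1.14, 4.28], [0.01, 3], [-2.97, 2.97]. Speed limits (rad/s): [1.89, 1.89, 2.22, 3.14, 3.14, 3.14].

INTERFACE

Orientations are given as a unit quaternion [x, y, z, w].
In Python, from workcell import monitor, viewer, order gives the robot as it stands. The module is installed in compiled form; this text tells all that it offers.
- The arm moves only by the shell command python3 -m inch 'ROWS' [FORCE]. ROWS is JSON, a list of rows, each a list of 7 numbers: the shift along the tool's x, y, z in m, then the turn, a rotation vector about the tool's x, y, z in degrees, then the closure, from -1 (fully open) to 1 (shut). In form: [[x, y, z, ax, ay, az, hand], ...]. A call has 1 to 8 rows; each row is the pose to reach, as a shift and turn from the pose commanded when the call began, along the tool's axes at that moment; what a row does not reach only later rows make up. A row lasts 1/10 s, in which the tool goes at most 50 mm and 8.59 degrees, less where a joint would pass 70% of its speed; a pose out of reach is approached as far as the arm can. A call with a gripper value outside its range is refused whole. The fingers move at their own pace and stop on an object; FORCE is the grip in N (left out, the last holds). Time passes only in rows, so rows that repeat a pose let the fingers close. It gives the time, the measured TCP pose, the force, the opening and the grip force at its end, in the units of the state.
- monitor.get_obs(): the state, without advancing time (a new reading comes with each control period).
- viewer.camera(name): name is "scene" or "side" or "wrist"; returns the picture (384x512x3 uint8, red, green, blue); there is no depth.
- viewer.get_calibration(name): a dict with "fx", "fy", "cx", "cy" (pixels), "camera_from_world" (4x4, takes a point from world to camera coordinates). Camera axes: x right, y down, z forward; pixel columns grow to the right and rows downward; lengths in m; the calibration is good to about 2 mm. A picture is of the moment at which its call begins: read the wrist's pose just before it. get_calibration takes no time and is no camera call; for the wrist camera it gives the pose at the moment of the call.
- order.finish_job(): hands the job in; it is judged then, once.
The state is a dict: "t": time; "q": joint angles; "qvel": joint speeds; "joint_torque": joint torques, N m; "tcp_pos": TCP position; "eef_rot": TCP orientation; "force": force on the tool from outside, world axes, zero at the start; "torque": the same for the moment, N m; "finger_gap": opening from 0.0 (shut) to 1.0 (fully open); "finger_force": force on a finger pad.
Only numpy, scipy, OpenCV 4.12 (cv2) and the standard library are available. Lean on these libraries where they do the work, as an engineer would, in place of code of your own. Each camera call takes 0.05 s, during which the arm holds its last target. There are 200 camera calls.

## Working session

There is one attempt and no reset: what is moved stays moved. The work goes in short steps, Python scripts to look and compute and a shell command to move; the robot and the scene stay as the last step left them, time stands still between calls to the robot, and variables do not carry over. Pictures are saved under pics/ and viewed, at most 10 in all, crops included, and the job is handed in when it is done.

```bash
mkdir -p pics
cat > h.py <<'E'
import numpy as np, cv2
from workcell import monitor, viewer, order
from scipy.spatial.transform import Rotation as R
def snap(n,f):
    c=viewer.get_calibration(n); im=viewer.camera(n)[:,:,::-1].copy(); cv2.imwrite('pics/'+f,im); np.save('pics/'+f+'.npy',c,allow_pickle=True); return im,c
def ray(f,u,v,z):
    c=np.load('pics/'+f+'.npy',allow_pickle=True).item(); T=np.linalg.inv(np.array(c['camera_from_world']))
    d=T[:3,:3]@[(u-c['cx'])/c['fx'],(v-c['cy'])/c['fy'],1]; o=T[:3,3]
    return o+d*(z-o[2])/d[2]
def proj(f,p):
    c=np.load('pics/'+f+'.npy',allow_pickle=True).item(); q=np.array(c['camera_from_world'])@[*p,1]
    return c['fx']*q[0]/q[2]+c['cx'], c['fy']*q[1]/q[2]+c['cy']
def totool(p):
    o=monitor.get_obs(); return R.from_quat(o['eef_rot']).inv().apply(np.array(p)-o['tcp_pos'])
E
python3 - <<'E'
from h import *
a,_=snap('scene','s1.png'); b,_=snap('side','d1.png')
cv2.imwrite('pics/both.png',cv2.resize(np.vstack([a,b]),None,fx=0.78,fy=0.78))
o=monitor.get_obs(); print({k:np.round(v,3) for k,v in o.items()})
E
```

```text
{'t': np.float64(0.1), 'q': array([-1.178,  0.116,  1.442,  0.   ,  1.584, -0.038]), 'qvel': array([-0.   ,  0.001, -0.001,  0.   , -0.001,  0.001]), 'joint_torque': array([ 3.0000e-03, -7.2289e+01, -6.2386e+01,  7.8000e-02,  2.3000e-02,
       -0.0000e+00]), 'tcp_pos': array([ 0.282, -0.613,  0.218]), 'eef_rot': array([ 0.977,  0.214, -0.   , -0.001]), 'force': array([ 0.053, -0.433,  0.497]), 'torque': array([ 0.036,  0.006, -0.058]), 'finger_force': np.float64(0.0), 'finger_gap': np.float64(1.002)}
```

View pics/s1.png

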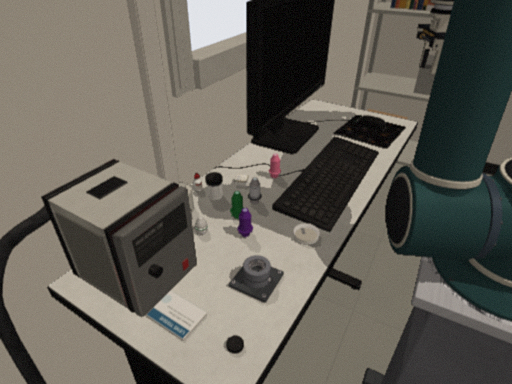

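View pics/d1.png

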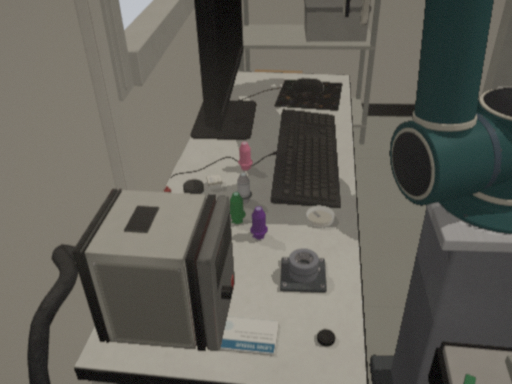

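Candidates in the scene view: green (237,205), purple (245,222) and pink (276,165) are decoys. The grey one with a dark ring at (255,188) is probably the objective. The pale egg at (202,225) is probably the small objective, and the lidded canister is at (215,185). I'll check this in a close crop.

Run:
```python
from h import *
a=cv2.imread('pics/s1.png')[150:300,175:335]; b=cv2.imread('pics/d1.png')[140:300,190:350]
a=cv2.resize(a,None,fx=2.5,fy=4*.625,interpolation=2)
a=cv2.resize(cv2.imread('pics/s1.png')[150:300,180:280],None,fx=4,fy=4,interpolation=2)
b=cv2.resize(cv2.imread('pics/d1.png')[150:300,230:330],None,fx=4,fy=4,interpolation=2)
cv2.imwrite('pics/c1.png',np.hstack([a,b]))
for f,u,v,n in [('s1.png',255,198,'obj'),('d1.png',244,197,'obj')]: print(n,ray(f,u,v,0.005))
for f,u,v in [('s1.png',258,263),('d1.png',304,259)]: print('port',ray(f,u,v,0.046))
for f,u,v,n in [('s1.png',306,237,'dish'),('d1.png',320,217,'dish'),('s1.png',202,231,'small'),('s1.png',215,195,'can'),('s1.png',245,234,'purple'),('d1.png',259,236,'purple'),('s1.png',237,217,'green')]: print(n,ray(f,u,v,0.0))
```

```text
obj [0.5718989  0.03708675 0.005     ]
obj [0.57040426 0.03757374 0.005     ]
port [0.43595974 0.27295229 0.046     ]
port [0.43688223 0.28141834 0.046     ]
dish [0.39736735 0.10766793 0.        ]
dish [0.39956878 0.09780993 0.        ]
small [0.62073516 0.20903062 0.        ]
can [0.67619496 0.07228586 0.        ]
purple [0.52657279 0.16828444 0.        ]
purple [0.52733373 0.16689468 0.        ]
green [0.5755807  0.12355711 0.        ]
```

View pics/c1.png

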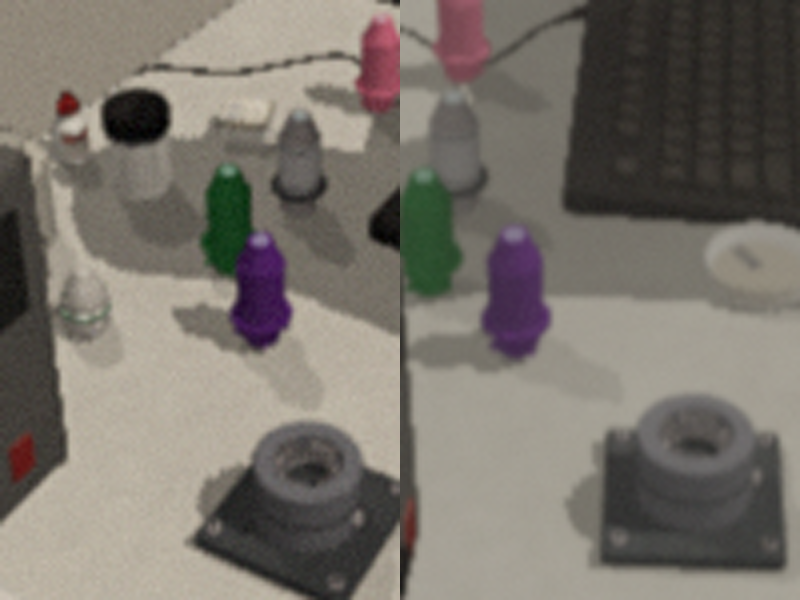

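The grey one with the dark collar at crop (299,186), scene (255,196), is the objective. The port mouth centre is at scene (257,266) and side (304,259). Next I'll refine those positions and check how far away the monitor is.

Run:
```python
from h import *
print('collar',ray('s1.png',254.8,196.5,.0195),ray('d1.png',244.3,194.5,.0195))
print('port',ray('s1.png',256.8,266,.046),ray('d1.png',304.2,259.2,.046))
print('monbase',ray('s1.png',282,150,0),ray('s1.png',318,125,0),'mon edge',ray('s1.png',275,133,.08),ray('s1.png',330,85,.1))
o=monitor.get_obs(); r=R.from_quat(o['eef_rot']); print(r.as_matrix().round(3))
d=totool([.571,.037,.20]);print(d)
```

```text
collar [0.56609143 0.04898866 0.0195    ] [0.56821361 0.0480163  0.0195    ]
port [0.4342503  0.28102076 0.046     ] [0.43652471 0.28192867 0.046     ]
monbase [ 0.62698194 -0.24877271  0.        ] [ 0.59293055 -0.4948033   0.        ] mon edge [ 0.63303224 -0.20107726  0.08      ] [ 0.61696904 -0.66249641  0.1       ]
[[ 0.909  0.418 -0.   ]
 [ 0.418 -0.909  0.001]
 [ 0.    -0.001 -1.   ]]
[ 0.53429715 -0.46994682  0.01848592]
```

```bash
python3 -m inch '[[0.031,-0.037,0,0,0,-8,-1],[0.062,-0.074,0,0,0,-16,-1],[0.093,-0.111,0,0,0,-24,-1],[0.124,-0.148,0,0,0,-32,-1],[0.155,-0.185,0,0,0,-40,-1],[0.186,-0.222,0,0,0,-48,-1],[0.217,-0.259,0,0,0,-56,-1],[0.248,-0.296,0,0,0,-64,-1]]' 20
python3 - <<'E'
from h import *
o=monitor.get_obs(); print(o['q'].round(3),R.from_quat(o['eef_rot']).as_matrix().round(3)); print(totool([.50,.048,.2]))
E
```

```text
t: 0.9
tcp_pos: [0.3835, -0.239, 0.2185]
eef_rot: [0.713, 0.701, 0.0, 0.0]
force: [0.9, 0.0, 1.2]
finger_gap: 1.004
finger_force: 0.0
[-0.614 -0.386  1.895  0.     1.633 -0.596] [[ 0.018  1.     0.   ]
 [ 1.    -0.018  0.   ]
 [ 0.     0.    -1.   ]]
[0.28897373 0.11141162 0.01849287]
```

```bash
python3 -m inch '[[0.042,0.016,0,0,0,0,-1],[0.084,0.032,0,0,0,0,-1],[0.126,0.048,0,0,0,0,-1],[0.168,0.064,0,0,0,0,-1],[0.21,0.08,0,0,0,0,-1],[0.252,0.096,0,0,0,0,-1],[0.289,0.111,0,0,0,0,-1],[0.289,0.111,0,0,0,0,-1]]'
python3 - <<'E'
from h import *
o=monitor.get_obs(); print(o['q'].round(3),o['tcp_pos'])
snap('wrist','w1.png')
for n,p in dict(objtop=(.567,.0485,.073),collar=(.567,.0485,.0195)).items(): print(n,proj('w1.png',p))
E
```

```text
t: 1.7
tcp_pos: [0.5019, 0.0491, 0.2179]
eef_rot: [0.714, 0.7, -0.0, -0.001]
force: [-1.2, -0.4, 0.2]
finger_gap: 1.003
finger_force: 0.0
[ 4.600e-02 -2.610e-01  1.800e+00  1.000e-03  1.604e+00  6.600e-02] [0.50189846 0.04906465 0.2179379 ]
objtop (np.float64(313.709336643751), np.float64(180.13225951208022))
collar (np.float64(305.5146661750742), np.float64(170.95451586838936))
```

View pics/w1.png

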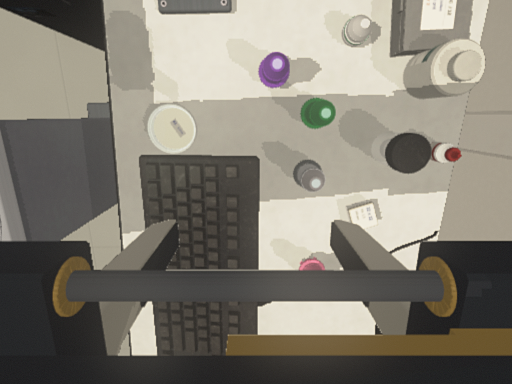

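The objective's top is at (314,181), which matches the prediction. The keyboard corner at (259,157) may be in the way of the −x finger, so I'll check that.

Run:
```python
from h import *
print('kb',ray('w1.png',259,157,.02),ray('w1.png',259,200,.02)); print('obj',ray('w1.png',313.5,181,.073),ray('w1.png',307,172,.0195))
for z,n,u,v in [(.064,'can',408,153),(.073,'green',325,113),(0.073,'pink',313,265),(.0,'card',365,214)]: print(n,ray('w1.png',u,v,z))
print(totool([.567,.048,.15]))
```

```text
kb [0.50799416 0.06745305 0.02      ] [0.50721157 0.01110165 0.02      ]
obj [0.56680362 0.04752837 0.073     ] [0.56892935 0.04711183 0.0195    ]
can [0.67147905 0.07523215 0.064     ]
green [0.57625    0.11942966 0.073     ]
pink [ 0.56966606 -0.05468694  0.073     ]
card [ 0.65493153 -0.01775895  0.        ]
[0.00204685 0.06571395 0.06790003]
```

```bash
python3 -m inch '[[0.0015,0.033,0,0,0,0,-0.29],[0.0015,0.066,0.01,0,0,0,-0.29],[0.0015,0.066,0.05,0,0,0,-0.29],[0.0015,0.066,0.09,0,0,0,-0.29],[0.0015,0.066,0.13,0,0,0,-0.29],[0.0015,0.066,0.16,0,0,0,-0.29],[0.0015,0.066,0.18,0,0,0,-0.29],[0.0015,0.066,0.193,0,0,0,-0.29]]'
python3 -m inch '[[0,0,0,0,0,0,-0.29],[0,0,0,0,0,0,-0.1],[0,0,0,0,0,0,0.1],[0,0,0,0,0,0,0.4],[0,0,0,0,0,0,0.6],[0,0,0,0,0,0,0.6],[0,0,0,0,0,0,0.6],[0,0,0,0,0,0,0.6]]' 25
```

```text
t: 2.55
tcp_pos: [0.5663, 0.0443, 0.0239]
eef_rot: [0.716, 0.699, -0.001, -0.001]
force: [-0.5, -0.4, 0.1]
finger_gap: 0.639
finger_force: 0.0
t: 3.35
tcp_pos: [0.5675, 0.0456, 0.0262]
eef_rot: [0.715, 0.699, 0.0, 0.0]
force: [0.3, 0.0, 5.7]
finger_gap: 0.301
finger_force: 24.9
```

```bash
python3 -m inch '[[0,0,-0.02,0,0,0,0.6],[0,0,-0.06,0,0,0,0.6],[0,0,-0.10,0,0,0,0.6],[0,0,-0.13,0,0,0,0.6],[0,0,-0.13,0,0,0,0.6]]'
python3 - <<'E'
from h import *
o=monitor.get_obs(); p=o['tcp_pos']; print(p,o['q'].round(3),o['force'].round(2))
a,_=snap('scene','s2.png'); b,_=snap('side','d2.png'); w,_=snap('wrist','w2.png')
outs=[]
for f,im in (('s2.png',a),('d2.png',b),('w2.png',w)):
    u,v=proj(f,p+[0,0,.019]); print(f,u,v)
    u=int(np.clip(u,50,462));v=int(np.clip(v,50,334)); print(u-50,v-50)
    outs.append(cv2.resize(im[v-50:v+50,u-50:u+50],(266,266),interpolation=2))
outs.append(cv2.resize(w,(355,266)))
cv2.imwrite('pics/c2.png',np.vstack([np.hstack(outs[:3]),np.hstack([outs[3],np.zeros((266,798-355,3),np.uint8)])]))
E
```

```text
t: 3.85
tcp_pos: [0.5686, 0.0456, 0.1601]
eef_rot: [0.715, 0.699, 0.002, 0.002]
force: [0.8, -0.1, -1.7]
finger_gap: 0.298
finger_force: 24.9
[0.56862216 0.04564499 0.16006857] [ 0.035 -0.094  1.748  0.     1.482  0.058] [ 0.79 -0.07 -1.72]
s2.png 255.0883749500062 140.5143494569787
205 90
d2.png 241.40227609758466 130.96984992861704
191 80
w2.png 256.49895260093547 249.63028127601916
206 199
```

View pics/c2.png

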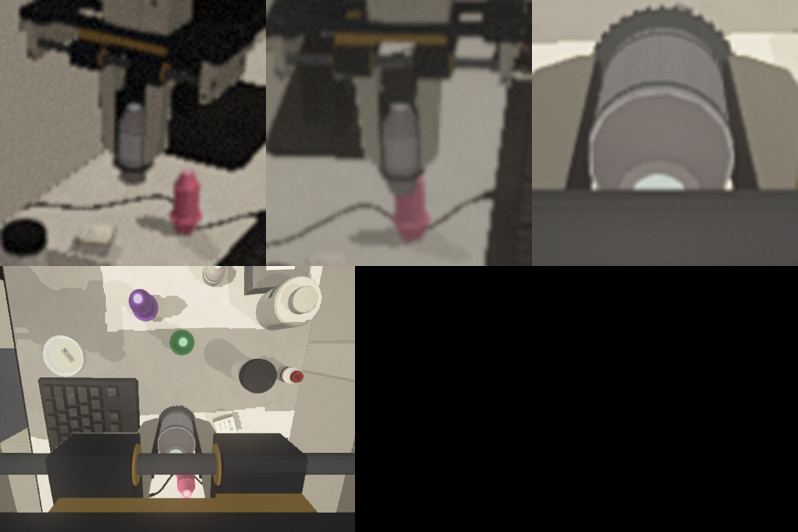

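Run:
```python
from h import *
o=monitor.get_obs(); Rm=R.from_quat(o['eef_rot']).as_matrix(); p=o['tcp_pos']
def P(x,y,h): return proj('w2.png',p+Rm@np.array([x,y,.0262-h]))
for e in(-.003,-.0015,0,.0015,.003):
    t=np.radians(np.arange(0,360,2))
    def top(r,h): return min(P(e+r*np.cos(a),r*np.sin(a),h)[1] for a in t)
    def side(r,h): L=[P(e+r*np.cos(a),r*np.sin(a),h)[0] for a in t]; return min(L),max(L)
    print(e,'collar',min(top(.018,.0216),top(.018,.0174)),side(.018,.0195),'shoulder',top(.014,.058),side(.014,.058))
w=cv2.imread('pics/w2.png')[:,:,1]; print(w[195:245,256])
```

```text
-0.003 collar 204.50376164931123 (np.float64(225.31004477447317), np.float64(281.186126822698)) shoulder 236.23028959775763 (np.float64(225.93308126259242), np.float64(280.1442483257924))
-0.0015 collar 202.24526089127323 (np.float64(225.25338261789747), np.float64(281.24396916322536)) shoulder 233.4653544125913 (np.float64(225.86395860392386), np.float64(280.213773432751))
0 collar 199.97736331719724 (np.float64(225.1964877326037), np.float64(281.30204903719516)) shoulder 230.68590480846845 (np.float64(225.79448143836913), np.float64(280.28365504844896))
0.0015 collar 197.70001015962868 (np.float64(225.13935868180988), np.float64(281.3603679107881)) shoulder 227.89182619531027 (np.float64(225.72464703169697), np.float64(280.3538959220774))
0.003 collar 195.41314216004884 (np.float64(225.08199401688225), np.float64(281.41892726227695)) shoulder 225.083002773617 (np.float64(225.65445262148543), np.float64(280.42449883116615))
[174 175 174 175 176 177 162 110  82  86  87  87  85  86 106 118 102 121
 130 130 128 129 129 129 128 129 127 129 128 128 128 128 129 129 111  91
 120 139 142 123 113 114 118 117 119 117 116 116 117 118]
```

Run:
```python
from h import *
for u,v in [(194,266),(133,308),(190,262)]: print('box',ray('s1.png',u,v,0))
for u,v in [(205,345),(232,300)]: print('box side',ray('d1.png',u,v,0))
print(totool([.4355,.2815,.16]))
o=monitor.get_obs();print(R.from_quat(o['eef_rot']).as_matrix().round(3))
```

```text
box [0.57014298 0.30794323 0.        ]
box [0.60592758 0.44820498 0.        ]
box [0.58452195 0.30286084 0.        ]
box side [0.59607029 0.44144888 0.        ]
box side [0.56331649 0.34362109 0.        ]
[ 0.23290137 -0.13663926 -0.00550794]
[[ 0.023  1.    -0.002]
 [ 1.    -0.023 -0.   ]
 [-0.    -0.002 -1.   ]]
```

```bash
python3 -m inch '[[0.033,-0.02,0,0,0,0,0.6],[0.067,-0.039,0,0,0,0,0.6],[0.1,-0.058,0,0,0,0,0.6],[0.133,-0.078,0,0,0,0,0.6],[0.167,-0.098,0,0,0,0,0.6],[0.2,-0.117,0.0,0,0,0,0.6],[0.234,-0.137,0.03,0,0,0,0.6],[0.234,-0.137,0.055,0,0,0,0.6]]'
python3 -m inch '[[0,0,0,0,0,0,0.6],[0,0,0,0,0,0,0.6]]'
python3 - <<'E'
from h import *
o=monitor.get_obs(); p=o['tcp_pos']; Rm=R.from_quat(o['eef_rot']).as_matrix(); print(p,o['q'].round(3),o['force'].round(2),o['torque'].round(3)); print(Rm.round(3))
ax=Rm@[-.0007,0,0]+p
a,_=snap('scene','s3.png'); b,_=snap('side','d3.png'); w,_=snap('wrist','w3.png')
outs=[]
for f,im in (('s3.png',a),('d3.png',b)):
    u,v=proj(f,ax+[0,0,-.026]); q=proj(f,(.4355,.2815,.046)); print(f,u,v,'port',q)
    u=int(q[0]);v=int(q[1])-20; print(u-50,v-50)
    outs.append(cv2.resize(im[v-50:v+50,u-50:u+50],(400,400),interpolation=2))
cv2.imwrite('pics/c3.png',np.hstack(outs))
E
```

```text
t: 4.8
tcp_pos: [0.4331, 0.2853, 0.0982]
eef_rot: [0.714, 0.7, -0.001, -0.001]
force: [1.0, -0.6, -1.7]
finger_gap: 0.298
finger_force: 24.9
t: 5.0
tcp_pos: [0.4354, 0.2822, 0.1001]
eef_rot: [0.715, 0.699, -0.001, -0.0]
force: [-0.1, -0.1, -0.3]
finger_gap: 0.296
finger_force: 24.9
[0.4353959  0.28215222 0.10005631] [ 0.526 -0.17   1.916 -0.     1.398  0.549] [-0.11 -0.07 -0.28] [-0.013 -0.097 -0.005]
[[ 0.023  1.    -0.002]
 [ 1.    -0.023 -0.001]
 [-0.001 -0.002 -1.   ]]
s3.png 256.336169567798 255.6475124393395 port (np.float64(256.11764266215664), np.float64(265.9263453294932))
206 195
d3.png 305.3594843951504 247.36492571945826 port (np.float64(304.7657753740399), np.float64(259.0550885132704))
254 189
```

View pics/c3.png

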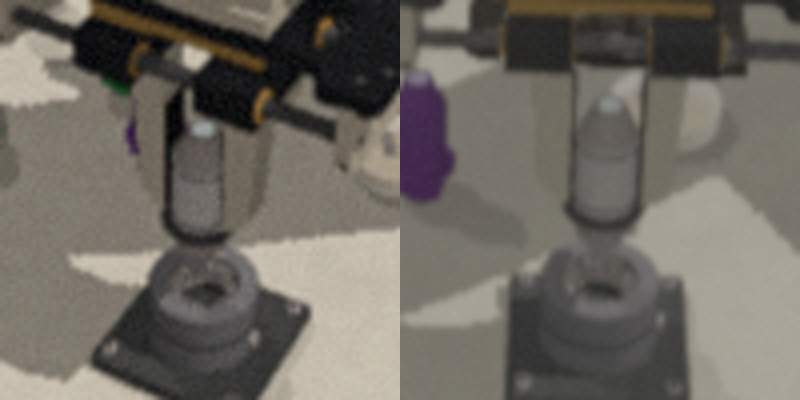

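The objective hangs over the port, with a possible lateral offset of 2–3 mm. I'll overlay the predicted circles for the mouth and collar to check.

```bash
cat > ov.py <<'E'
from h import *
def ov(f,circs,c,hw,k):
    im=cv2.imread('pics/'+f); u,v=[int(round(x)) for x in proj(f,c)]
    cr=cv2.resize(im[v-hw:v+hw,u-hw:u+hw],None,fx=k,fy=k,interpolation=cv2.INTER_CUBIC)
    for (x,y,z,r,col) in circs:
        pts=[[(a-(s)+.5)*k for a,s in zip(proj(f,(x+r*np.cos(t),y+r*np.sin(t),z)),(u-hw,v-hw))] for t in np.linspace(0,6.283,60)]
        cv2.polylines(cr,[np.int32(pts)],True,col,1)
    return cr
E
python3 - <<'E'
from ov import *
P=(.4355,.2815); A=(.4353,.2813)
port=[(*P,.046,.027,(0,0,255)),(*P,.046,.017,(0,255,255)),(*P,0.01,.027,(0,255,0))]
z=.100-.026
obj=[(*A,z+.0195,.018,(0,0,255)),(*A,z+.058,.014,(0,255,255))]
t=np.hstack([ov(f,port,(*P,.03),24,8) for f in('s1.png','d1.png')])
b=np.hstack([ov(f,obj,(*A,z+.035),24,8) for f in('s3.png','d3.png')])
cv2.imwrite('pics/c4.png',cv2.resize(np.vstack([t,b]),(600,600)))
E
```

```text
(no output)
```

View pics/c4.png

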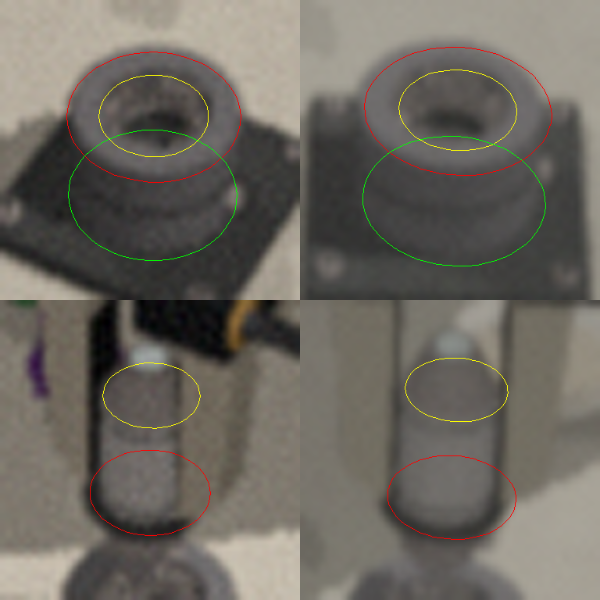

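Run:
```python
from ov import *
P=(.4355,.2815); A=(.4353,.2813); z=.074
c=[(*P,.046,.027,(0,0,255)),(*A,z+.0195,.018,(0,255,0)),(*A,z+.058,.014,(0,255,255))]
# plate corners region
w=ov('w3.png',c,(P[0],P[1]+.02,.046),50,6)
cv2.imwrite('pics/c5.png',w)
```

```text
(no output)
```

View pics/c5.png

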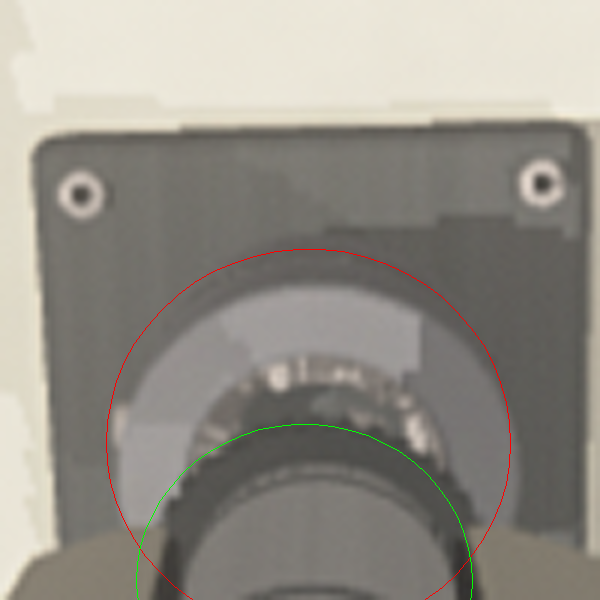

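The wrist view shows the housing rim's left, right and top edges at 120, 520 and 285, so the port lies about 5 mm further toward −y than assumed. I'll shift by that and lower slowly.

```bash
python3 -m inch '[[-0.005,0,0,0,0,0,0.6],[-0.005,0,0.005,0,0,0,0.6],[-0.005,0,0.01,0,0,0,0.6],[-0.005,0,0.015,0,0,0,0.6],[-0.005,0,0.02,0,0,0,0.6],[-0.005,0,0.023,0,0,0,0.6],[-0.005,0,0.026,0,0,0,0.6],[-0.005,0,0.026,0,0,0,0.6]]' 25
cat > st.py <<'E'
from h import *
o=monitor.get_obs(); print(o['t'].round(2),'p',(o['tcp_pos']*1000).round(1),'f',o['force'].round(1),'m',o['torque'].round(2),'q6',o['q'][5].round(3),'gap',(o['finger_gap']*93).round(1),'yaw',R.from_quat(o['eef_rot']).as_euler('ZYX',degrees=True).round(1))
E
python3 st.py
```

```text
t: 5.95
tcp_pos: [0.4354, 0.2775, 0.0742]
eef_rot: [0.715, 0.699, -0.0, -0.0]
force: [-0.3, -0.6, -2.2]
finger_gap: 0.297
finger_force: 24.9Traceback (most recent call last):
  File "st.py", line 2, in <module>
    o=monitor.get_obs(); print(o['t'].round(2),'p',(o['tcp_pos']*1000).round(1),'f',o['force'].round(1),'m',o['torque'].round(2),'q6',o['q'][5].round(3),'gap',(o['finger_gap']*93).round(1),'yaw',R.from_quat(o['eef_rot']).as_euler('ZYX',degrees=True).round(1))
                               ^^^^^^^^^^^^
AttributeError: 'float' object has no attribute 'round'
```

```bash
sed -i "s/o\['t'\].round(2)/round(o['t'],2)/" st.py; python3 -m inch '[[0,0,0.001,0,0,0,0.6],[0,0,0.002,0,0,0,0.6],[0,0,0.003,0,0,0,0.6],[0,0,0.003,0,0,0,0.6]]'; python3 st.py
python3 -m inch '[[0,0,0.001,0,0,0,0.6],[0,0,0.002,0,0,0,0.6],[0,0,0.002,0,0,0,0.6]]'; python3 st.py
```

```text
t: 6.35
tcp_pos: [0.4355, 0.2776, 0.0716]
eef_rot: [0.715, 0.699, -0.0, 0.0]
force: [-0.3, -0.4, -1.3]
finger_gap: 0.297
finger_force: 24.9
t: 6.65
tcp_pos: [0.4355, 0.2776, 0.0695]
eef_rot: [0.715, 0.699, -0.0, -0.0]
force: [0.4, -0.3, -2.0]
finger_gap: 0.298
finger_force: 24.9Traceback (most recent call last):
  File "st.py", line 2, in <module>
    o=monitor.get_obs(); print(round(o['t'],2),'p',(o['tcp_pos']*1000).round(1),'f',o['force'].round(1),'m',o['torque'].round(2),'q6',o['q'][5].round(3),'gap',(o['finger_gap']*93).round(1),'yaw',R.from_quat(o['eef_rot']).as_euler('ZYX',degrees=True).round(1))
                                                                                                                                                               ^^^^^^^^^^^^^^^^^^^^^^^^^^
AttributeError: 'float' object has no attribute 'round'
Traceback (most recent call last):
  File "st.py", line 2, in <module>
    o=monitor.get_obs(); print(round(o['t'],2),'p',(o['tcp_pos']*1000).round(1),'f',o['force'].round(1),'m',o['torque'].round(2),'q6',o['q'][5].round(3),'gap',(o['finger_gap']*93).round(1),'yaw',R.from_quat(o['eef_rot']).as_euler('ZYX',degrees=True).round(1))
                                                                                                                                                               ^^^^^^^^^^^^^^^^^^^^^^^^^^
AttributeError: 'float' object has no attribute 'round'
```

```bash
sed -i "s/(o\['finger_gap'\]\*93).round(1)/round(o['finger_gap']*93,1)/" st.py; python3 -m inch '[[0,0,0.001,0,0,0,0.6],[0,0,0.002,0,0,0,0.6],[0,0,0.002,0,0,0,0.6]]'; python3 st.py
python3 -m inch '[[0,0,0.001,0,0,0,0.6],[0,0,0.002,0,0,0,0.6],[0,0,0.002,0,0,0,0.6]]'; python3 st.py
```

```text
t: 6.95
tcp_pos: [0.4355, 0.2776, 0.0675]
eef_rot: [0.715, 0.699, -0.0, -0.0]
force: [0.5, 0.1, -0.9]
finger_gap: 0.297
finger_force: 24.9
6.95 p [435.5 277.6  67.5] f [ 0.5  0.1 -0.9] m [-0.06 -0.1   0.01] q6 0.541 gap 27.7 yaw [  88.7    0.  -180. ]
t: 7.25
tcp_pos: [0.4355, 0.2776, 0.0655]
eef_rot: [0.715, 0.699, -0.0, -0.0]
force: [-0.1, 0.1, -1.2]
finger_gap: 0.299
finger_force: 24.9
7.25 p [435.5 277.6  65.5] f [-0.1  0.1 -1.2] m [-0.07 -0.09 -0.01] q6 0.541 gap 27.8 yaw [  88.7    0.  -180. ]
```

```bash
python3 -m inch '[[0,0,0.0005,0,0,0,0.6],[0,0,0.001,0,0,0,0.6],[0,0,0.001,0,0,0,0.6]]'>/dev/null; python3 st.py
python3 -m inch '[[0,0,0.0005,0,0,0,0.6],[0,0,0.001,0,0,0,0.6],[0,0,0.001,0,0,0,0.6]]'>/dev/null; python3 st.py
python3 -m inch '[[0,0,0.0005,0,0,0,0.6],[0,0,0.001,0,0,0,0.6],[0,0,0.001,0,0,0,0.6]]'>/dev/null; python3 st.py
```

```text
7.55 p [435.5 277.6  64.6] f [ 0.5 -0.6 -1.7] m [-0.05 -0.11  0.01] q6 0.541 gap 27.7 yaw [  88.7    0.  -180. ]
7.85 p [435.6 277.7  63.7] f [0.5 0.2 0.6] m [-0.07 -0.07  0.  ] q6 0.541 gap 27.5 yaw [ 88.7  -0.  180. ]
8.15 p [435.8 277.8  63.3] f [-1.5 -0.8  5.8] m [-0.21  0.33  0.01] q6 0.541 gap 27.7 yaw [ 88.7  -0.  180. ]
```

```bash
for i in 1; do python3 -m inch '[[0,0,0,0,0,-4,0.6],[0,0,0,0,0,-8,0.6],[0,0,0,0,0,-8,0.6]]'>/dev/null; python3 st.py; done
python3 -m inch '[[0,0,0,0,0,-4,0.6],[0,0,0,0,0,-8,0.6],[0,0,0,0,0,-8,0.6]]'>/dev/null; python3 st.py
```

```text
8.45 p [436.  277.8  63.3] f [-0.5  0.4  6.6] m [-0.04 -0.08 -0.05] q6 0.4 gap 27.4 yaw [ 96.8  -0.  179.9]
8.75 p [436.  277.9  63.3] f [ 0.1 -0.1  5.7] m [ 0.05 -0.13  0.01] q6 0.26 gap 27.9 yaw [104.8  -0.  179.9]
```

```bash
cat >> st.py <<'E'
import sys
sys.exit(1 if abs(o['torque'][2])>.15 or o['force'][2]<2 or o['force'][2]>20 else 0)
E
python3 -m inch '[[0,0,0,0,0,-4,0.6],[0,0,0,0,0,-8,0.6],[0,0,0,0,0,-8,0.6]]'>/dev/null; python3 st.py &&
python3 -m inch '[[0,0,0,0,0,-4,0.6],[0,0,0,0,0,-8,0.6],[0,0,0,0,0,-8,0.6]]'>/dev/null && python3 st.py &&
python3 -m inch '[[0,0,0,0,0,-4,0.6],[0,0,0,0,0,-8,0.6],[0,0,0,0,0,-8,0.6]]'>/dev/null && python3 st.py &&
python3 -m inch '[[0,0,0,0,0,-4,0.6],[0,0,0,0,0,-8,0.6],[0,0,0,0,0,-8,0.6]]'>/dev/null && python3 st.py
```

```text
9.05 p [436.  277.8  63.3] f [-0.4  0.1  4.1] m [ 0.01 -0.15 -0.05] q6 0.121 gap 27.8 yaw [112.8  -0.  179.9]
9.35 p [436.  277.8  63.3] f [ 0.3 -0.6  5.8] m [ 0.   -0.11 -0.05] q6 -0.019 gap 27.5 yaw [120.8   0.  179.9]
9.65 p [436.  277.8  63.3] f [ 0.3 -0.   5.4] m [-0.05 -0.18 -0.07] q6 -0.159 gap 28.0 yaw [128.8   0.  179.9]
9.95 p [435.9 277.8  63.2] f [ 1.  -0.   4.7] m [-0.07 -0.21  0.02] q6 -0.297 gap 27.7 yaw [136.7   0.  179.9]
```

```bash
python3 -m inch '[[0,0,0,0,0,-3,0.6],[0,0,0,0,0,-5,0.6],[0,0,0,0,0,-5,0.6]]'>/dev/null; python3 st.py &&
python3 -m inch '[[0,0,0,0,0,-3,0.6],[0,0,0,0,0,-5,0.6],[0,0,0,0,0,-5,0.6]]'>/dev/null && python3 st.py &&
python3 -m inch '[[0,0,0,0,0,-3,0.6],[0,0,0,0,0,-5,0.6],[0,0,0,0,0,-5,0.6]]'>/dev/null && python3 st.py &&
python3 -m inch '[[0,0,0,0,0,-3,0.6],[0,0,0,0,0,-5,0.6],[0,0,0,0,0,-5,0.6]]'>/dev/null && python3 st.py
```

```text
10.25 p [435.8 277.8  62.9] f [1.7 1.2 3.8] m [ 0.11 -0.37 -0.06] q6 -0.382 gap 27.2 yaw [141.6   0.  180. ]
10.55 p [435.3 277.4  62.2] f [ 1.1 -0.2 -1.2] m [-0.07 -0.23  0.02] q6 -0.469 gap 27.7 yaw [ 146.6   -0.  -180. ]
```

```bash
python3 -m inch '[[0,0,0.001,0,0,0,0.6],[0,0,0.002,0,0,0,0.6],[0,0,0.002,0,0,0,0.6]]'>/dev/null; python3 st.py || 
python3 -m inch '[[0,0,0.001,0,0,0,0.6],[0,0,0.002,0,0,0,0.6],[0,0,0.002,0,0,0,0.6]]'>/dev/null; python3 st.py
```

```text
10.85 p [435.4 277.5  60.3] f [ 1.1 -0.7 -2.7] m [-0.08 -0.27 -0.02] q6 -0.47 gap 27.4 yaw [ 146.6   -0.  -180. ]
11.15 p [435.5 277.6  58.5] f [ 0.7 -0.8 -1.7] m [-0.08 -0.25 -0.03] q6 -0.471 gap 27.3 yaw [ 146.7   -0.  -180. ]
```

```bash
python3 -m inch '[[0,0,0.0005,0,0,0,0.6],[0,0,0.001,0,0,0,0.6],[0,0,0.001,0,0,0,0.6]]'>/dev/null; python3 st.py || 
python3 -m inch '[[0,0,0.0003,0,0,0,0.6],[0,0,0.0006,0,0,0,0.6],[0,0,0.0006,0,0,0,0.6]]'>/dev/null; python3 st.py
```

```text
11.45 p [435.5 277.6  57.7] f [ 0.4  0.2 -2. ] m [-0.13 -0.2  -0.05] q6 -0.471 gap 27.8 yaw [146.7   0.  180. ]
11.75 p [435.7 277.7  57.4] f [-1.1 -1.7  3.8] m [-0.32  0.07 -0.01] q6 -0.471 gap 27.5 yaw [146.7   0.  180. ]
```

```bash
sed -i "s/o\['force'\]\[2\]<2/o['force'][2]<-10/" st.py
python3 -m inch '[[0,0,0,0,0,4,0.6],[0,0,0,0,0,7,0.6],[0,0,0,0,0,7,0.6]]'>/dev/null; python3 st.py &&
python3 -m inch '[[0,0,0,0,0,4,0.6],[0,0,0,0,0,7,0.6],[0,0,0,0,0,7,0.6]]'>/dev/null; python3 st.py
```

```text
12.05 p [435.7 277.7  57.4] f [ 0.8 -1.2  3.9] m [-0.11 -0.11  0.04] q6 -0.348 gap 28.0 yaw [139.6   0.  180. ]
12.35 p [435.7 277.8  57.3] f [ 0.6 -0.2  4. ] m [-0.11 -0.14 -0.03] q6 -0.227 gap 27.4 yaw [132.7   0.  180. ]
```

```bash
python3 -m inch '[[0,0,0.0001,0,0,3,0.6],[0,0,0.0002,0,0,6,0.6],[0,0,0.0002,0,0,6,0.6]]'>/dev/null; python3 st.py &&
python3 -m inch '[[0,0,0.0002,0,0,3,0.6],[0,0,0.0004,0,0,6,0.6],[0,0,0.0004,0,0,6,0.6]]'>/dev/null && python3 st.py &&
python3 -m inch '[[0,0,0.0002,0,0,3,0.6],[0,0,0.0004,0,0,6,0.6],[0,0,0.0004,0,0,6,0.6]]'>/dev/null && python3 st.py
```

```text
12.65 p [435.7 277.7  57.1] f [-1.3 -0.9  4.7] m [-0.   -0.1   0.02] q6 -0.124 gap 27.7 yaw [126.8  -0.  180. ]
12.95 p [435.6 277.8  56.7] f [-1.6  0.1  4.7] m [ 0.01  0.06 -0.02] q6 -0.019 gap 27.5 yaw [120.8  -0.  180. ]
13.25 p [435.7 277.8  56.3] f [-0.4 -1.1  5.5] m [ 0.   -0.05 -0.02] q6 0.086 gap 27.2 yaw [114.8  -0.  180. ]
```

```bash
python3 -m inch '[[0,0,0.0002,0,0,3,0.6],[0,0,0.0004,0,0,6,0.6],[0,0,0.0004,0,0,6,0.6]]'>/dev/null; python3 st.py &&
python3 -m inch '[[0,0,0.0002,0,0,3,0.6],[0,0,0.0004,0,0,6,0.6],[0,0,0.0004,0,0,6,0.6]]'>/dev/null && python3 st.py &&
python3 -m inch '[[0,0,0.0001,0,0,2,0.6],[0,0,0.0003,0,0,4,0.6],[0,0,0.0003,0,0,4,0.6]]'>/dev/null && python3 st.py &&
python3 -m inch '[[0,0,0.0001,0,0,2,0.6],[0,0,0.0002,0,0,4,0.6],[0,0,0.0002,0,0,4,0.6]]'>/dev/null && python3 st.py
```

```text
13.55 p [435.7 277.8  56. ] f [-0.9  0.5  6.2] m [-0.01  0.1   0.01] q6 0.19 gap 27.7 yaw [108.8  -0.  180. ]
13.85 p [435.7 277.8  55.6] f [-0.4  0.2  7. ] m [-0.    0.02  0.03] q6 0.295 gap 27.2 yaw [102.8  -0.  180. ]
14.15 p [435.7 277.8  55.4] f [-1.2  0.9  6.6] m [0.01 0.09 0.02] q6 0.364 gap 27.7 yaw [ 98.8  -0.  180. ]
14.45 p [435.6 277.8  55.1] f [-0.7  0.1  6.8] m [0.   0.16 0.08] q6 0.434 gap 27.2 yaw [ 94.8  -0.  180. ]
```

```bash
python3 -m inch '[[0,0,0.0001,0,0,2,0.6],[0,0,0.0002,0,0,3,0.6],[0,0,0.0002,0,0,3,0.6]]'>/dev/null; python3 st.py &&
python3 -m inch '[[0,0,0.0001,0,0,2,0.6],[0,0,0.0001,0,0,3,0.6],[0,0,0.0001,0,0,3,0.6]]'>/dev/null && python3 st.py &&
python3 -m inch '[[0,0,0,0,0,1,0.6],[0,0,0,0,0,2,0.6],[0,0,0,0,0,2,0.6]]'>/dev/null && python3 st.py &&
python3 -m inch '[[0,0,0,0,0,1,0.6],[0,0,0,0,0,2,0.6],[0,0,0,0,0,2,0.6]]'>/dev/null && python3 st.py
```

```text
14.75 p [435.7 277.8  54.9] f [-0.7 -0.2  6.3] m [0.07 0.1  0.03] q6 0.486 gap 27.5 yaw [ 91.9  -0.  180. ]
15.05 p [435.7 277.9  54.8] f [-0.2  0.7  6.8] m [0.04 0.1  0.06] q6 0.538 gap 27.7 yaw [ 88.9  -0.  180. ]
15.35 p [435.7 277.8  54.7] f [ 0.4 -0.1  5.3] m [-0.04 -0.01  0.08] q6 0.573 gap 27.3 yaw [ 86.9  -0.  180. ]
15.65 p [435.7 277.7  54.7] f [ 0.6 -0.9  5.6] m [-0.2  -0.13  0.08] q6 0.608 gap 27.6 yaw [ 84.9  -0.  180. ]
```

```bash
python3 -m inch '[[0,0,0,0,0,1,0.6],[0,0,0,0,0,2,0.6],[0,0,0,0,0,2,0.6]]'>/dev/null; python3 st.py &&
python3 -m inch '[[0,0,0,0,0,1,0.6],[0,0,0,0,0,2,0.6],[0,0,0,0,0,2,0.6]]'>/dev/null && python3 st.py
```

```text
15.95 p [435.8 277.6  54.7] f [ 1.5 -1.5  4.6] m [-0.38 -0.17  0.19] q6 0.643 gap 27.4 yaw [ 82.9  -0.  180. ]
```

The torque has risen at the stop and the depth is no longer changing, so it is home. I'll let go, lift straight up and check.

```bash
python3 -m inch '[[0,0,0,0,0,-2,0.6],[0,0,0,0,0,-2,0.3],[0,0,0,0,0,-2,0],[0,0,0,0,0,-2,-0.3],[0,0,0,0,0,-2,-0.3],[0,0,0,0,0,-2,-0.3]]'
python3 -m inch '[[0,0,-0.02,0,0,0,-0.3],[0,0,-0.05,0,0,0,-0.3],[0,0,-0.09,0,0,0,-0.3],[0,0,-0.13,0,0,0,-0.3],[-0.04,0,-0.16,0,0,0,-0.3],[-0.08,0,-0.16,0,0,0,-0.3],[-0.08,0,-0.16,0,0,0,-0.3]]'
python3 - <<'E'
from ov import *
P=(.4355,.2768)
outs=[]
for n,f in (('scene','s5.png'),('side','d5.png')):
    snap(n,f); outs.append(ov(f,[],(*P,.06),48,4))
w,_=snap('wrist','w5.png')
cv2.imwrite('pics/c6.png',np.hstack(outs+[]))
cv2.imwrite('pics/c6.png',cv2.resize(np.vstack([np.hstack(outs),cv2.resize(w,(768,576))]),(480,600)))
E
```

```text
t: 16.55
tcp_pos: [0.4355, 0.2776, 0.0543]
eef_rot: [0.739, 0.674, -0.0, -0.0]
force: [-0.1, 0.2, -0.1]
finger_gap: 0.63
finger_force: 0.0
t: 17.25
tcp_pos: [0.4282, 0.1953, 0.2158]
eef_rot: [0.74, 0.673, 0.001, 0.001]
force: [-0.7, -0.8, 0.8]
finger_gap: 0.65
finger_force: 0.0
```

View pics/c6.png

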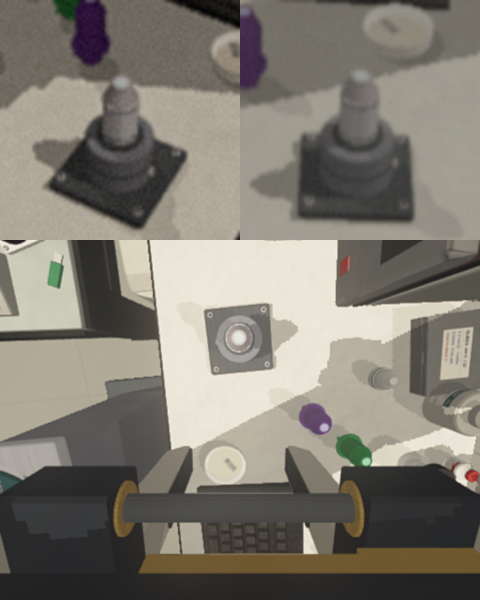

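The objective stands upright in the port (wrist view 238,338) with its collar against the housing. The bystanders I can see are where they were, and the gripper is clear.

```bash
python3 -c "from h import *; print(order.finish_job())"
```

```text
the job is handed in; nothing more can be done
None
```

The big objective is screwed into the port: I felt the 6 mm drop on the backward turn, then turned it forward about 64° to the stop, let go and handed the job in at about 17 s; no verdict was shown.

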